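# Draw the brass bar out of the stock tube and through the vice to the length stop

### The job

Get the brass bar ready for sawing: draw it right out of the stock tube and through the open jaws of the bench vice, hand over hand, until its leading end rests against the red face of the length stop. Leave it lying flat on the bed of the vice between the jaws, let go of it, and do not let it drop to the bench or disturb the tools lying around.

Things in the scene. Friction and masses are not known exactly. Their poses are not given: they have to be found in the camera images.
- bar_center (a point): Centre, on the axis, of the loose round brass bar: 18 mm in diameter, 340 mm long, about 0.7 kg. It lies along this point's y axis, leading end on the -y side. At first it lies level in the stock tube, axis 96 mm above the bench, leading end sticking out 65 to 95 mm. It slides freely and can be let go at any moment of the draw: tube and vice bed carry it.
- bar_tip (a point): Centre of the flat leading end of the brass bar, on its axis, 170 mm from bar_center. Axes as bar_center. This end is to come to the length stop.
- tube_mouth (a point): Centre of the open mouth of the stock tube (upper pipe of a two-pipe rack bolted down), 101.5 mm above the bench. The pipe runs level along this point's +y for 300 mm, far end shut; bore 28 mm, outside 37 mm. The bar lies on the bottom of the bore, its axis 5.5 mm below this point. The rack is at most 134 mm high. The lower pipe holds other stock. Tube, vice and stop stand in one line.
- vise_bed (a point): Middle of the vice's flat bed between the open jaws, on its surface, 85 mm above the bench; -y points to the stop, +y to the tube, x from jaw to jaw. Jaws fixed, 34 mm apart, 45 mm to either side along y, tops 115 mm above the bench: the bar passes, fingers do not. Free along y: 140 to 160 mm from jaws to tube, 120 to 135 mm from jaws to stop. Body to x +130 mm, low handle to x -145 mm.
- stop_face (a point): Centre of the red disc (40 mm across) of the length stop, on the face that looks along +y at the end of the bar; 96 mm above the bench. Fixed; its post behind the disc, 43 to 67 mm to -y of this point, stands 126 mm high.
- hammer: Bystander: hammer, 280 mm long, lying on the bench beyond the vice. Origin at mid-length on the bench.
- hacksaw: Bystander: hacksaw with orange handle, 330 mm long, lying flat on the bench beyond the vice. Origin near mid-blade on the bench.
- file: Bystander: flat file with wooden handle, 310 mm long, lying on the bench between robot and length stop. Origin near mid-length on the bench.
- tin: Bystander: yellow round tin, 72 mm across, 95 mm high, standing on the bench past the length stop. Origin at the centre of its underside.

How it is judged:
On the way, in this order (a step that is already met when the one before it is completed fails the run):
1. the bar's leading end has come out between the jaws, on the stop's side of the vice (y of bar_tip in the frame of vise_bed below -0.048 m and z of bar_tip in the frame of vise_bed below 0.03 m and y of bar_center in the frame of tube_mouth above -0.16 m), for 0.1 s.
2. the bar's tail has left the stock tube (y of bar_center in the frame of tube_mouth below -0.171 m), for 0.1 s.
At the end, for the whole second after the job is handed in: The bar is clear of the stock tube, its leading end within 6 mm of the stop's red face and in front of the disc, lying level (within 3.4 degrees) on the vice's bed between the jaws, at rest and let go (distance between bar_tip and stop_face below 0.022 m and y of bar_tip in the frame of stop_face below 0.006 m and y of bar_center in the frame of tube_mouth below -0.171 m and z of bar_center in the frame of vise_bed between 0.004 and 0.015 m and x of bar_center in the frame of vise_bed between -0.017 and 0.017 m and angle between the y axis of bar_center and the y axis of vise_bed, either way round below 0.15 rad and angle between bar_center's own y axis and vertical between 1.51 and 1.63 rad and contact force between the fingers and bar below 0.1 N and linear speed of bar below 0.02 m/s); the robot touches nothing.
It fails at once if the bar dropped off the vice or the tube (its centre lower than 70 mm above the bench) (height (world z) of bar_center below 0.07 m).
It fails at once if the hammer moved more than 30 mm (distance of hammer from where it was at the start of the episode above 0.03 m).
It fails at once if the hacksaw moved more than 30 mm (distance of hacksaw from where it was at the start of the episode above 0.03 m).
It fails at once if the file moved more than 30 mm (distance of file from where it was at the start of the episode above 0.03 m).
It fails at once if the tin moved more than 30 mm (distance of tin from where it was at the start of the episode above 0.03 m).
It also fails if it takes over 54 s, if anything falls off the work surface, if the arm or the gripper's body presses on something with over 40 N, if the wrist force passes 120 N, or if a joint passes its speed limit or range.

### The arm

A 7-joint arm with a two-finger parallel gripper is mounted at the origin on the work surface. World frame = base frame: x ahead of the robot, y to its left, z up, the work surface at z = 0. Lengths are in m, angles in rad, forces in N, time in s.
With the tool pointing down it reaches from about 0.425 to 0.95 m from the base axis. Payload 4.7 kg.
Tool frame: the origin (TCP) lies midway between the tips of the shut fingers; the grasp point (between the pads) lies 19 mm behind it; z points along the fingers, y is the line along which they close (so a half turn about z gives the same grasp; the last joint's range is limited). The gripper opens to 87 mm and grips with 3 to 60 N. Pads are 19 mm wide; open, the fingers measure 117 mm over their backs; the gripper's body (75 mm by 190 mm) begins 51 mm behind the grasp point.
Start: joints at [-1.194, 0.469, -0.049, 1.532, 0.024, 1.141, -0.082], TCP at [0.266, 0.62, 0.223] pointing down, gripper open.
Joint ranges: [-2.59, 2.59], [-0.33, 1.99], [-1.39, 1.29], [0.1, 2.45], [-1.04, 4.18], [0.21, 1.99], [-2.66, 2.66]. Speed limits (rad/s): [2.57, 2.57, 3.14, 3.14, 3.14, 3.14, 3.14].

### API

Orientations are given as a unit quaternion [x, y, z, w].
In Python, from plant import * gives the robot as it stands.
- The arm moves only by the shell command python3 -m handwheel 'ROWS'. ROWS is JSON, a list of rows, each an object with "claw": the opening, from -1 (shut) to 1 (fully open), so that 0 is half open; "xyz": the shift along the tool's x, y, z in units of 0.2 m (1.0 is 0.2 m), a list of three; "delta_rot": the turn, a rotation vector about the tool's x, y, z in units of 60 degrees (1.0 is 60 degrees), a list of three. In form: [{"claw": claw, "xyz": [tx, ty, tz], "delta_rot": [ax, ay, az]}, ...]. A call has 1 to 8 rows; each row is the pose to reach, as a shift and turn from the pose commanded when the call began, along the tool's axes at that moment; what a row does not reach only later rows make up. A row lasts 1/10 s, in which the tool goes at most 50 mm and 8.59 degrees, less where a joint would pass 70% of its speed; a pose out of reach is approached as far as the arm can. A call with a number of a shift or a turn outside -1 to 1 is refused whole. A call with a gripper value outside its range is refused whole. The fingers move at their own pace and stop on an object; the grip force is fixed at half the most. Time passes only in rows, so rows that repeat a pose let the fingers close. It gives the time, the measured TCP pose, the force, the opening and the grip force at its end, in the units of the state.
- get_obs(): the state, without advancing time (a new reading comes with each control period).
- get_image(name): name is "scene" or "top" or "wrist"; returns a dict with "frame" (480x640x3 uint8, blue, green, red), "range_z" (480x640 float32, m along the optical axis (not along the pixel's ray), 0 where there is no reading), "K" (3x3 intrinsics, pixels), "cam_to_world" (4x4, takes a point from camera to world coordinates). Camera axes: x right, y down, z forward; pixel columns grow to the right and rows downward; lengths in m; the calibration is good to about 2 mm. The wrist camera is an equidistant fisheye: a pixel r from the principal point sees the ray r / f radians off the axis. A picture is of the moment at which its call begins.
- close_job(): hands the job in; it is judged then, once.
The state is a dict: "time_s": time; "q": joint angles; "joint_velocities": joint speeds; "joint_torque": joint torques, N m; "ee_pos": TCP position; "orientation": TCP orientation; "wrist_force": force on the tool from outside, world axes, zero at the start; "ft_torque": the same for the moment, N m; "width": finger opening in m; "gripper_force": force on a finger pad.
Only numpy, scipy, OpenCV 4.12 (cv2) and the standard library are available. Lean on these libraries where they do the work, as an engineer would, in place of code of your own. Each camera call takes 0.05 s, during which the arm holds its last target. There are 200 camera calls.

## Working session

There is one attempt and no reset: what is moved stays moved. The work goes in short steps, Python scripts to look and compute and a shell command to move; the robot and the scene stay as the last step left them, time stands still between calls to the robot, and variables do not carry over. Pictures are saved under pics/ and viewed, at most 10 in all, crops included, and the job is handed in when it is done.

```bash
mkdir -p pics; ls
python3 - <<'E'
from plant import *
import cv2,numpy as np
for n in ("scene","top"):
    d=get_image(n); cv2.imwrite(f"pics/{n}0.png",d["frame"]); np.savez(f"pics/{n}0.npz",**d)
    print(n,d["K"].tolist(),d["cam_to_world"].round(3).tolist())
o=get_obs(); print({k:np.round(v,3).tolist() for k,v in o.items()})
E
```

```text
pics
scene [[438.85501017491225, 0.0, 318.2079741322476], [0.0, 438.85501017491225, 241.03715467572817], [0.0, 0.0, 1.0]] [[-0.22, 0.796, -0.563, 1.107], [0.975, 0.171, -0.139, 0.057], [-0.014, -0.58, -0.814, 0.923], [0.0, 0.0, 0.0, 1.0]]
top [[468.5463476840963, 0.0, 324.26679001372196], [0.0, 468.5463476840963, 248.24539708501916], [0.0, 0.0, 1.0]] [[-0.023, -0.996, 0.082, 0.434], [-1.0, 0.023, -0.003, -0.088], [0.001, -0.082, -0.997, 1.004], [0.0, 0.0, 0.0, 1.0]]
{'time_s': 0.1, 'q': [-1.194, 0.469, -0.049, 1.534, 0.024, 1.141, -0.082], 'joint_velocities': [0.001, -0.002, 0.001, -0.002, 0.0, 0.001, 0.001], 'joint_torque': [0.001, -50.917, -0.081, -23.683, -0.061, 0.034, 0.0], 'ee_pos': [0.266, 0.62, 0.222], 'orientation': [0.202, 0.979, -0.001, -0.0], 'wrist_force': [0.119, -0.898, -0.116], 'ft_torque': [-0.025, 0.033, -0.068], 'gripper_force': 0.0, 'width': 0.087}
```

View pics/top0.png

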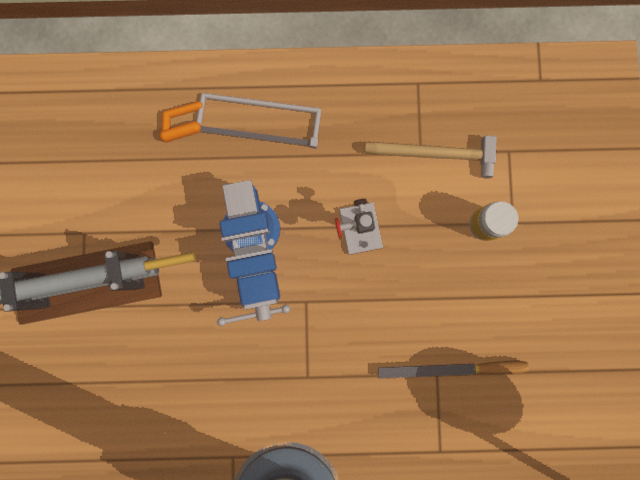

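View pics/scene0.png

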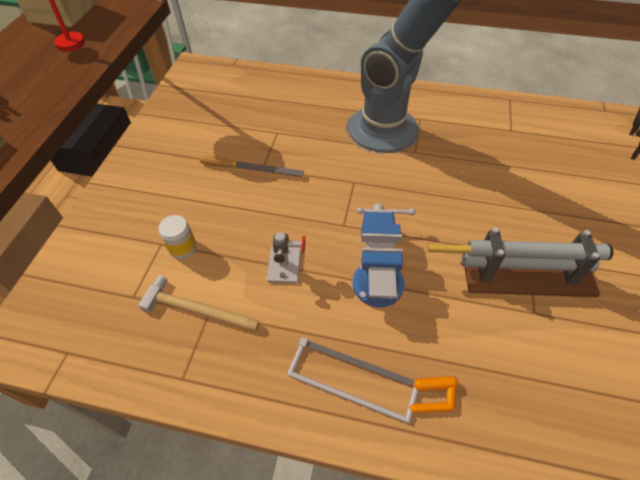

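Top view: the bar sticks out of the tube from about (147,266) to (194,258), the vice slot is near (249,243), and the red disc at (339,228). The scene view shows the same line, with the tip at (430,248) and the disc at (304,244).

```bash
cat > h.py <<'E'
import numpy as np,cv2
def pts(d):
    K,T,Z=d["K"],d["cam_to_world"],d["range_z"]
    v,u=np.mgrid[:480,:640]
    P=np.stack([(u-K[0,2])/K[0,0]*Z,(v-K[1,2])/K[1,1]*Z,Z],-1)
    return P@T[:3,:3].T+T[:3,3]
E
python3 - <<'E'
from h import *
np.set_printoptions(precision=4,suppress=True)
for n,boxes in (("top",dict(bar=(150,250,200,275),red=(330,212,346,242),vice=(215,175,285,312),tube=(100,245,160,295))),("scene",dict(bar=(425,240,475,258),red=(298,232,310,256),vice=(350,205,405,300)))):
    d=np.load(f"pics/{n}0.npz"); P=pts(d); hsv=cv2.cvtColor(d["frame"],cv2.COLOR_BGR2HSV)
    def sub(b):
        x0,y0,x1,y1=boxes[b]; s=np.s_[y0:y1,x0:x1]; return P[s].reshape(-1,3),hsv[s].reshape(-1,3)
    p,h=sub("bar"); m=(h[:,0]>15)&(h[:,0]<32)&(h[:,1]>120)&(p[:,2]>.085)&(p[:,2]<.125); q=p[m]
    c=q.mean(0); w=np.linalg.svd(q-c)[2][0]; t=(q-c)@w
    print(n,"bar",m.sum(),c,w,"ends",c+w*t.min(),c+w*t.max(),"zpct",np.percentile(q[:,2],[5,50,95]))
    p,h=sub("red"); m=((h[:,0]<6)|(h[:,0]>174))&(h[:,1]>150)&(p[:,2]>.06)
    print("red",m.sum(),p[m].mean(0),p[m].min(0),p[m].max(0))
    p,h=sub("vice")
    for lo,hi in((.078,.092),(.108,.122)):
        q=p[(p[:,2]>lo)&(p[:,2]<hi)]; print("vice",lo,len(q),q.mean(0),q.min(0),q.max(0))
        if n=="top" and lo>.1:
            c=q[:,:2].mean(0); print(cv2.minAreaRect(q[:,:2].astype(np.float32)))
            for a in (0,1): pass
            np.save("pics/jaw.npy",q)
    if n=="top":
        p,h=sub("tube"); q=p[(p[:,2]>.105)]; print("tube",len(q),q.mean(0),q.min(0),q.max(0))
E
```

```text
top bar 418 [0.491  0.2021 0.1026] [-0.1756  0.9843  0.0188] ends [0.4984 0.1611 0.1018] [0.483  0.2474 0.1034] zpct [0.0969 0.1031 0.1064]
red 57 [ 0.5467 -0.1181  0.1114] [ 0.5306 -0.1234  0.0937] [ 0.5659 -0.1128  0.1195]
vice 0.078 1848 [0.4635 0.0458 0.0859] [0.3893 0.0021 0.078 ] [0.6394 0.1064 0.0918]
vice 0.108 1928 [0.5163 0.0567 0.1129] [0.4545 0.0042 0.108 ] [0.5785 0.109  0.1194]
((0.5170428156852722, 0.05700176581740379), (0.11392056941986084, 0.08982278406620026), 9.97937297821045)
tube 1226 [0.4741 0.289  0.1299] [ 0.4339 -0.0881  0.105 ] [0.5105 0.338  1.0039]
scene bar 323 [0.4969 0.2093 0.1009] [ 0.1862 -0.9824 -0.0108] ends [0.4876 0.2582 0.1014] [0.5053 0.1649 0.1004] zpct [0.094  0.102  0.1051]
red 24 [ 0.5594 -0.1148  0.111 ] [ 0.5433 -0.1182  0.101 ] [ 0.57   -0.1116  0.1188]
vice 0.078 736 [0.4792 0.0508 0.0855] [0.3958 0.0053 0.0782] [0.65   0.1121 0.092 ]
vice 0.108 1192 [0.525  0.0604 0.112 ] [0.4579 0.0078 0.1081] [0.5832 0.1108 0.1175]
```

```bash
python3 -m handwheel '[{"claw":1,"xyz":[-0.23,-0.18,0],"delta_rot":[0,0,0]},{"claw":1,"xyz":[-0.46,-0.36,0],"delta_rot":[0,0,0]},{"claw":1,"xyz":[-0.7,-0.54,0],"delta_rot":[0,0,0]},{"claw":1,"xyz":[-0.93,-0.72,0],"delta_rot":[0,0,0]},{"claw":1,"xyz":[-0.93,-0.72,0],"delta_rot":[0,0,0]},{"claw":1,"xyz":[-0.93,-0.72,0],"delta_rot":[0,0,0]}]'
python3 -m handwheel '[{"claw":1,"xyz":[-0.2,-0.15,0],"delta_rot":[0,0,0.13]},{"claw":1,"xyz":[-0.4,-0.3,0],"delta_rot":[0,0,0.27]},{"claw":1,"xyz":[-0.6,-0.46,0],"delta_rot":[0,0,0.4]},{"claw":1,"xyz":[-0.8,-0.6,0],"delta_rot":[0,0,0.54]},{"claw":1,"xyz":[-0.93,-0.72,0],"delta_rot":[0,0,0.68]},{"claw":1,"xyz":[-0.93,-0.72,0],"delta_rot":[0,0,0.82]},{"claw":1,"xyz":[-0.93,-0.72,0],"delta_rot":[0,0,0.943]},{"claw":1,"xyz":[-0.93,-0.72,0],"delta_rot":[0,0,0.943]}]'
python3 - <<'E'
from plant import *
import cv2
d=get_image("wrist"); cv2.imwrite("pics/w1.png",d["frame"]); print(d["K"].round(1).tolist(),d["cam_to_world"].round(3).tolist())
o=get_obs(); print(o["ee_pos"],o["orientation"],o["wrist_force"],o["q"])
import numpy as np; np.savez("pics/w1.npz",**d)
E
```

```text
time_s: 0.7
ee_pos: [0.3844, 0.4084, 0.2224]
orientation: [0.206, 0.978, -0.001, 0.001]
wrist_force: [0.6, -0.1, -0.8]
width: 0.0865
gripper_force: 0.0
time_s: 1.5
ee_pos: [0.4943, 0.2094, 0.2222]
orientation: [0.641, 0.767, -0.0, -0.0]
wrist_force: [-0.1, 0.3, -0.1]
width: 0.0871
gripper_force: 0.0
[[371.6, 0.0, 318.3], [0.0, 371.6, 243.4], [0.0, 0.0, 1.0]] [[0.984, 0.171, 0.05, 0.479], [0.178, -0.943, -0.283, 0.288], [-0.001, 0.287, -0.958, 0.384], [0.0, 0.0, 0.0, 1.0]]
[0.49415584 0.20965616 0.22224592] [ 6.40112488e-01  7.68281155e-01 -1.90614670e-04 -1.82157832e-04] [ 0.22544277 -0.84710153  0.5676369 ] [-0.71282451  0.2442575   0.2801593   1.87570679 -0.0781535   1.03264488
 -0.21891235]
```

View pics/w1.png

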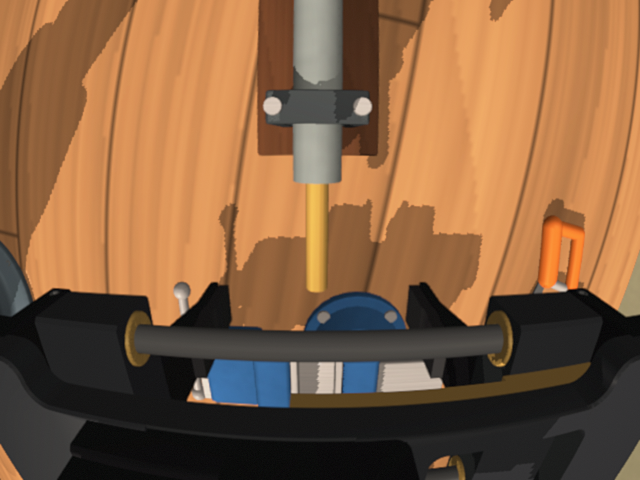

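The wrist view shows the bar running from the tube mouth at (317,183) to its tip at (317,291), with the vice just below it at (350,350).

```bash
cat >> h.py <<'E'
def fish(d,u,v,z):
    K,T=d["K"],d["cam_to_world"]; a=np.array([(u-K[0,2])/K[0,0],(v-K[1,2])/K[1,1]]); th=np.hypot(*a)
    r=T[:3,:3]@np.append(np.sin(th)*a/th,np.cos(th)); return T[:3,3]+r*(z-T[2,3])/r[2]
E
python3 - <<'E'
from h import *
np.set_printoptions(precision=4,suppress=True)
d=np.load("pics/w1.npz"); h=cv2.cvtColor(d["frame"],cv2.COLOR_BGR2HSV).astype(int)
for v in (188,200,220,240,260,280,288):
    r=h[v,295:340]; m=np.where((r[:,0]>18)&(r[:,0]<32)&(r[:,1]>130))[0]+295
    print(v,m.min(),m.max(),fish(d,(m.min()+m.max())/2,v,.103), r[::4,0],)
print("tip",fish(d,317,291,.1),"mouth",fish(d,317,183,.115))
E
```

```text
188 309 320 [0.4834 0.2479 0.103 ] [13 13 14 18 20 20 19 18 18 14 13 13]
200 309 320 [0.485  0.2388 0.103 ] [14 14 14 18 20 20 19 18 18 13 13 14]
220 309 319 [0.4874 0.2232 0.103 ] [14 14 14 18 20 20 19 18 18 13 14 14]
240 309 319 [0.4902 0.2072 0.103 ] [13 13 14 18 20 20 19 18 18 13 13 13]
260 309 319 [0.4931 0.1908 0.103 ] [13 13 13 18 20 19 19 18 16 13 14 14]
280 309 318 [0.4958 0.1737 0.103 ] [13 13 13 18 20 19 18 18 16 13 13 13]
288 309 324 [0.4994 0.1671 0.103 ] [13 13 13 17 20 19 18 18 14 13 14 14]
tip [0.5005 0.1632 0.1   ] mouth [0.4843 0.2536 0.115 ]
```

```bash
python3 -m handwheel '[{"claw":1,"xyz":[0.06,-0.007,0.2],"delta_rot":[0,0,0]},{"claw":1,"xyz":[0.06,-0.007,0.4],"delta_rot":[0,0,0]},{"claw":1,"xyz":[0.06,-0.007,0.6],"delta_rot":[0,0,0]},{"claw":1,"xyz":[0.06,-0.007,0.725],"delta_rot":[0,0,0]},{"claw":1,"xyz":[0.06,-0.007,0.725],"delta_rot":[0,0,0]},{"claw":1,"xyz":[0.06,-0.007,0.725],"delta_rot":[0,0,0]}]'
python3 -m handwheel '[{"claw":-1,"xyz":[0,0,0],"delta_rot":[0,0,0]},{"claw":-1,"xyz":[0,0,0],"delta_rot":[0,0,0]},{"claw":-1,"xyz":[0,0,0],"delta_rot":[0,0,0]},{"claw":-1,"xyz":[0,0,0],"delta_rot":[0,0,0]},{"claw":-1,"xyz":[0,0,0],"delta_rot":[0,0,0]},{"claw":-1,"xyz":[0,0,0],"delta_rot":[0,0,0]},{"claw":-1,"xyz":[0,0,0],"delta_rot":[0,0,0]},{"claw":-1,"xyz":[0,0,0],"delta_rot":[0,0,0]}]'
```

```text
time_s: 2.15
ee_pos: [0.4912, 0.221, 0.0778]
orientation: [0.641, 0.768, 0.0, -0.0]
wrist_force: [0.1, -0.1, 0.2]
width: 0.087
gripper_force: 0.0
time_s: 2.95
ee_pos: [0.491, 0.2203, 0.0775]
orientation: [0.642, 0.767, 0.0, -0.0]
wrist_force: [0.1, -0.7, 0.3]
width: 0.0311
gripper_force: 0.0
```

```bash
python3 -m handwheel '[{"claw":-1,"xyz":[0,0,0],"delta_rot":[0,0,0]},{"claw":-1,"xyz":[0,0,0],"delta_rot":[0,0,0]},{"claw":-1,"xyz":[0,0,0],"delta_rot":[0,0,0]},{"claw":-1,"xyz":[0,0,0],"delta_rot":[0,0,0]},{"claw":-1,"xyz":[0,0,0],"delta_rot":[0,0,0]}]'
```

```text
time_s: 3.45
ee_pos: [0.4909, 0.2203, 0.0775]
orientation: [0.642, 0.767, -0.0, -0.0]
wrist_force: [0.2, -0.6, -0.4]
width: 0.017
gripper_force: 30.0
```

```bash
python3 -m handwheel '[{"claw":-1,"xyz":[-0.06,0,0],"delta_rot":[0,0,0]},{"claw":-1,"xyz":[-0.14,0,0],"delta_rot":[0,0,0]},{"claw":-1,"xyz":[-0.22,0,0],"delta_rot":[0,0,0]},{"claw":-1,"xyz":[-0.3,0,0],"delta_rot":[0,0,0]},{"claw":-1,"xyz":[-0.38,0,0],"delta_rot":[0,0,0]},{"claw":-1,"xyz":[-0.45,0,0],"delta_rot":[0,0,0]},{"claw":-1,"xyz":[-0.48,0,0],"delta_rot":[0,0,0]},{"claw":-1,"xyz":[-0.48,0,0],"delta_rot":[0,0,0]}]'
python3 - <<'E'
from plant import *
import cv2,numpy as np
d=get_image("top"); cv2.imwrite("pics/t2.png",cv2.resize(d["frame"][160:320,100:380],None,fx=2.8,fy=2.8)); np.savez("pics/t2.npz",**d)
E
```

```text
time_s: 4.25
ee_pos: [0.5079, 0.1241, 0.0773]
orientation: [0.642, 0.767, -0.001, 0.0]
wrist_force: [-0.2, -2.4, -2.8]
width: 0.0171
gripper_force: 30.0
```

View pics/t2.png

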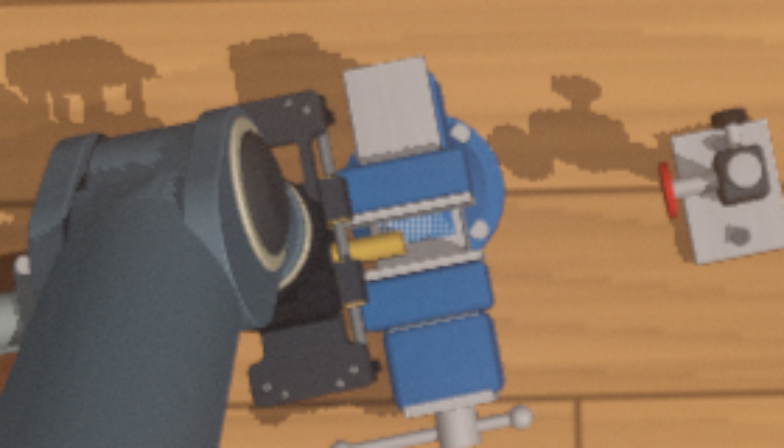

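The crop shows the tip at (403,243), well inside the jaw slot, with the fingers still short of the jaws. I'll release, go back and regrip.

```bash
python3 -m handwheel '[{"claw":-0.3,"xyz":[0,0,0],"delta_rot":[0,0,0]},{"claw":-0.3,"xyz":[0,0,0],"delta_rot":[0,0,0]},{"claw":-0.3,"xyz":[0,0,0],"delta_rot":[0,0,0]},{"claw":-0.3,"xyz":[0.1,0,0],"delta_rot":[0,0,0]},{"claw":-0.3,"xyz":[0.22,0,0],"delta_rot":[0,0,0]},{"claw":-0.3,"xyz":[0.36,0,0],"delta_rot":[0,0,0]},{"claw":-0.3,"xyz":[0.48,0,0],"delta_rot":[0,0,0]},{"claw":-0.3,"xyz":[0.48,0,0],"delta_rot":[0,0,0]}]'
python3 -m handwheel '[{"claw":-1,"xyz":[0,0,0],"delta_rot":[0,0,0]},{"claw":-1,"xyz":[0,0,0],"delta_rot":[0,0,0]},{"claw":-1,"xyz":[0,0,0],"delta_rot":[0,0,0]},{"claw":-1,"xyz":[0,0,0],"delta_rot":[0,0,0]},{"claw":-1,"xyz":[0,0,0],"delta_rot":[0,0,0]},{"claw":-1,"xyz":[0,0,0],"delta_rot":[0,0,0]}]'
```

```text
time_s: 5.1
ee_pos: [0.4901, 0.2252, 0.0777]
orientation: [0.639, 0.769, 0.001, -0.001]
wrist_force: [-0.4, 0.2, 0.0]
width: 0.0305
gripper_force: 0.0
time_s: 5.7
ee_pos: [0.4913, 0.219, 0.0776]
orientation: [0.642, 0.767, -0.0, 0.0]
wrist_force: [0.2, -3.6, 1.4]
width: 0.0173
gripper_force: 30.0
```

```bash
python3 -m handwheel '[{"claw":-1,"xyz":[-0.06,0,0],"delta_rot":[0,0,0]},{"claw":-1,"xyz":[-0.14,0,0],"delta_rot":[0,0,0]},{"claw":-1,"xyz":[-0.22,0,0],"delta_rot":[0,0,0]},{"claw":-1,"xyz":[-0.3,0,0],"delta_rot":[0,0,0]},{"claw":-1,"xyz":[-0.38,0,0],"delta_rot":[0,0,0]},{"claw":-1,"xyz":[-0.45,0,0],"delta_rot":[0,0,0]},{"claw":-1,"xyz":[-0.48,0,0],"delta_rot":[0,0,0]},{"claw":-1,"xyz":[-0.48,0,0],"delta_rot":[0,0,0]}]'
python3 - <<'E'
from plant import *
from h import *
np.set_printoptions(precision=4,suppress=True)
d=get_image("top"); cv2.imwrite("pics/t3.png",cv2.resize(d["frame"][160:320,100:380],None,fx=2.8,fy=2.8)); np.savez("pics/t3.npz",**d)
P=pts(d); h=cv2.cvtColor(d["frame"],cv2.COLOR_BGR2HSV)
m=(h[...,0]>15)&(h[...,0]<32)&(h[...,1]>120)&(P[...,2]>.09)&(P[...,2]<.125)
m[:,:200]=0; m[:,330:]=0; m[:200]=0;m[300:]=0
q=P[m]; print(len(q),q.mean(0),q[q[:,1].argmin()],q[q[:,1].argmax()])
E
```

```text
time_s: 6.5
ee_pos: [0.5076, 0.1239, 0.077]
orientation: [0.642, 0.766, -0.001, 0.0]
wrist_force: [0.3, -1.7, -6.3]
width: 0.0168
gripper_force: 30.0
577 [0.5206 0.0346 0.1012] [ 0.5257 -0.0303  0.0978] [0.5151 0.1127 0.1012]
```

View pics/t3.png

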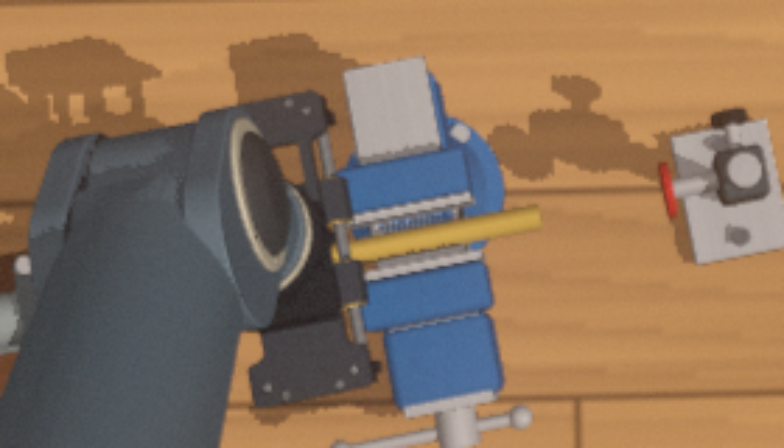

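The tip shows at (538,217), past the vice, and the red disc is at (667,189), so about 87 mm remains. Now the third stroke.

```bash
python3 -m handwheel '[{"claw":-0.3,"xyz":[0,0,0],"delta_rot":[0,0,0]},{"claw":-0.3,"xyz":[0,0,0],"delta_rot":[0,0,0]},{"claw":-0.3,"xyz":[0,0,0],"delta_rot":[0,0,0]},{"claw":-0.3,"xyz":[0.1,0,0],"delta_rot":[0,0,0]},{"claw":-0.3,"xyz":[0.22,0,0],"delta_rot":[0,0,0]},{"claw":-0.3,"xyz":[0.34,0,0],"delta_rot":[0,0,0]},{"claw":-0.3,"xyz":[0.44,0,0],"delta_rot":[0,0,0]},{"claw":-0.3,"xyz":[0.44,0,0],"delta_rot":[0,0,0]}]'
python3 -m handwheel '[{"claw":-1,"xyz":[0,0,0],"delta_rot":[0,0,0]},{"claw":-1,"xyz":[0,0,0],"delta_rot":[0,0,0]},{"claw":-1,"xyz":[0,0,0],"delta_rot":[0,0,0]},{"claw":-1,"xyz":[0,0,0],"delta_rot":[0,0,0]},{"claw":-1,"xyz":[0,0,0],"delta_rot":[0,0,0]},{"claw":-1,"xyz":[0,0,0],"delta_rot":[0,0,0]}]'
python3 -m handwheel '[{"claw":-1,"xyz":[-0.06,0,0],"delta_rot":[0,0,0]},{"claw":-1,"xyz":[-0.14,0,0],"delta_rot":[0,0,0]},{"claw":-1,"xyz":[-0.22,0.003,0],"delta_rot":[0,0,0]},{"claw":-1,"xyz":[-0.29,0.006,0],"delta_rot":[0,0,0]},{"claw":-1,"xyz":[-0.35,0.01,0],"delta_rot":[0,0,0]},{"claw":-1,"xyz":[-0.385,0.01,0],"delta_rot":[0,0,0]},{"claw":-1,"xyz":[-0.385,0.01,0],"delta_rot":[0,0,0]},{"claw":-1,"xyz":[-0.385,0.01,0],"delta_rot":[0,0,0]}]'
cat > look.py <<'E'
from plant import *
from h import *
import sys
np.set_printoptions(precision=4,suppress=True)
for n in ("top","scene"):
    d=get_image(n); np.savez(f"pics/{n}_{sys.argv[1]}.npz",**d); cv2.imwrite(f"pics/{n}_{sys.argv[1]}.png",d["frame"])
    P=pts(d); h=cv2.cvtColor(d["frame"],cv2.COLOR_BGR2HSV)
    m=(h[...,0]>15)&(h[...,0]<32)&(h[...,1]>120)&(P[...,2]>.085)&(P[...,2]<.125)&(abs(P[...,0]-.52)<.05)&(P[...,1]<.3)&(P[...,1]>-.14)
    q=P[m]; c=q.mean(0); w=np.linalg.svd(q-c)[2][0]; t=(q-c)@w
    print(n,len(q),"dir",w,"ends",c+w*t.min(),c+w*t.max())
    m=((h[...,0]<6)|(h[...,0]>174))&(h[...,1]>150)&(P[...,2]>.06)&(P[...,2]<.13)&(abs(P[...,1]+.116)<.02)
    q=P[m]; print("red",len(q),q.mean(0),q.max(0))
E
python3 look.py a
```

```text
time_s: 7.35
ee_pos: [0.492, 0.2166, 0.078]
orientation: [0.639, 0.769, 0.001, -0.0]
wrist_force: [0.9, 0.4, 0.9]
width: 0.0301
gripper_force: 0.0
time_s: 7.95
ee_pos: [0.4926, 0.2112, 0.0777]
orientation: [0.642, 0.767, -0.0, 0.0]
wrist_force: [-0.1, -3.7, 3.2]
width: 0.0173
gripper_force: 30.0
time_s: 8.75
ee_pos: [0.5082, 0.1351, 0.0772]
orientation: [0.642, 0.767, -0.001, 0.001]
wrist_force: [0.1, -3.6, -3.4]
width: 0.0169
gripper_force: 30.0
top 999 dir [-0.1714  0.9851  0.0155] ends [ 0.5474 -0.104   0.099 ] [0.5074 0.1255 0.1026]
red 54 [ 0.5466 -0.1181  0.1114] [ 0.564  -0.1143  0.1185]
scene 694 dir [-0.1787  0.9838  0.0142] ends [ 0.5538 -0.0995  0.097 ] [0.4932 0.2344 0.1018]
red 22 [ 0.559  -0.1148  0.1105] [ 0.5699 -0.1115  0.1163]
```

```bash
python3 -m handwheel '[{"claw":-1,"xyz":[-0.02,0,0],"delta_rot":[0,0,0]},{"claw":-1,"xyz":[-0.04,0,0],"delta_rot":[0,0,0]},{"claw":-1,"xyz":[-0.04,0,0],"delta_rot":[0,0,0]},{"claw":-1,"xyz":[-0.04,0,0],"delta_rot":[0,0,0]}]'
python3 -m handwheel '[{"claw":-1,"xyz":[-0.01,0,0],"delta_rot":[0,0,0]},{"claw":-1,"xyz":[-0.01,0,0],"delta_rot":[0,0,0]},{"claw":-1,"xyz":[-0.01,0,0],"delta_rot":[0,0,0]}]'
python3 look.py b
```

```text
time_s: 9.25
ee_pos: [0.5095, 0.1298, 0.0777]
orientation: [0.641, 0.767, 0.0, -0.0]
wrist_force: [-0.7, 3.0, -3.1]
width: 0.0173
gripper_force: 30.0
time_s: 9.55
ee_pos: [0.5099, 0.1273, 0.0776]
orientation: [0.642, 0.767, 0.0, 0.0]
wrist_force: [-1.1, 2.7, -0.8]
width: 0.017
gripper_force: 30.0
top 984 dir [-0.1729  0.9847  0.0204] ends [ 0.5493 -0.1113  0.0982] [0.5093 0.1165 0.1029]
red 54 [ 0.5462 -0.1181  0.1112] [ 0.5659 -0.1143  0.1186]
scene 691 dir [-0.1784  0.9838  0.019 ] ends [ 0.5559 -0.1082  0.0963] [0.4953 0.2259 0.1028]
red 24 [ 0.5592 -0.1148  0.1107] [ 0.5697 -0.1116  0.1165]
```

```bash
for i in 1 2; do python3 -m handwheel '[{"claw":-1,"xyz":[-0.01,0,0],"delta_rot":[0,0,0]},{"claw":-1,"xyz":[-0.01,0,0],"delta_rot":[0,0,0]},{"claw":-1,"xyz":[-0.01,0,0],"delta_rot":[0,0,0]}]' | grep -E "ee_pos|wrist"; done
python3 look.py c
```

```text
ee_pos: [0.5103, 0.1249, 0.0776]
wrist_force: [0.8, 3.1, -2.2]
ee_pos: [0.5104, 0.1237, 0.0775]
wrist_force: [-0.6, 3.8, -1.5]
top 989 dir [-0.1727  0.9848  0.0198] ends [ 0.5498 -0.1146  0.0982] [0.5101 0.112  0.1027]
red 52 [ 0.5458 -0.1185  0.1117] [ 0.5659 -0.1142  0.1198]
scene 693 dir [-0.1785  0.9838  0.0176] ends [ 0.5562 -0.111   0.0964] [0.4958 0.222  0.1023]
red 20 [ 0.5579 -0.115   0.1115] [ 0.5688 -0.112   0.1173]
```

```bash
for i in 1 2; do python3 -m handwheel '[{"claw":-1,"xyz":[-0.01,0,0],"delta_rot":[0,0,0]},{"claw":-1,"xyz":[-0.01,0,0],"delta_rot":[0,0,0]},{"claw":-1,"xyz":[-0.01,0,0],"delta_rot":[0,0,0]}]' | grep -E "ee_pos|wrist"; done
python3 look.py d; python3 -c "
import cv2;a=cv2.imread('pics/top_d.png');cv2.imwrite('pics/td.png',cv2.resize(a[190:290,180:380],None,fx=4,fy=4))"
```

```text
ee_pos: [0.5104, 0.1236, 0.0775]
wrist_force: [-2.4, 9.2, -2.7]
ee_pos: [0.5104, 0.1236, 0.0776]
wrist_force: [-2.6, 13.3, -2.1]
top 993 dir [-0.1728  0.9848  0.0194] ends [ 0.5498 -0.1146  0.0982] [0.5099 0.1126 0.1026]
red 49 [ 0.5463 -0.1183  0.1122] [ 0.566  -0.1143  0.1189]
scene 700 dir [-0.1797  0.9836  0.0171] ends [ 0.5564 -0.111   0.0963] [0.4956 0.2219 0.1021]
red 20 [ 0.5584 -0.1152  0.1109] [ 0.5689 -0.1118  0.1168]
```

View pics/td.png

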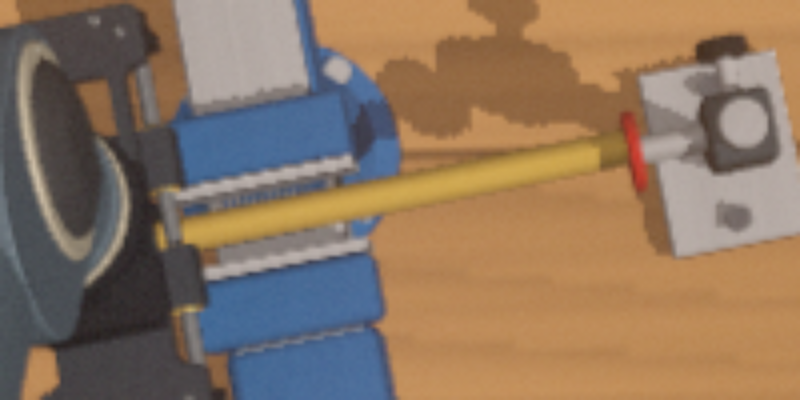

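The crop shows the tip against the red disc at (630,150). The arm has stalled and the force is rising, so contact is confirmed. I'll relax the push, lower slightly, release and lift.

```bash
python3 -m handwheel '[{"claw":-1,"xyz":[0.01,0,0.005],"delta_rot":[0,0,0]},{"claw":-1,"xyz":[0.02,0,0.008],"delta_rot":[0,0,0]},{"claw":-1,"xyz":[0.02,0,0.008],"delta_rot":[0,0,0]}]'
python3 -m handwheel '[{"claw":-0.3,"xyz":[0,0,0],"delta_rot":[0,0,0]},{"claw":-0.3,"xyz":[0,0,0],"delta_rot":[0,0,0]},{"claw":-0.3,"xyz":[0,0,0],"delta_rot":[0,0,0]},{"claw":-0.3,"xyz":[0,0,0],"delta_rot":[0,0,0]},{"claw":-0.3,"xyz":[0,0,-0.1],"delta_rot":[0,0,0]},{"claw":-0.3,"xyz":[0,0,-0.3],"delta_rot":[0,0,0]},{"claw":-0.3,"xyz":[0,0,-0.5],"delta_rot":[0,0,0]},{"claw":-0.3,"xyz":[0,0,-0.7],"delta_rot":[0,0,0]}]'
python3 -m handwheel '[{"claw":-0.3,"xyz":[0,0,-0.2],"delta_rot":[0,0,0]},{"claw":-0.3,"xyz":[0.3,0,-0.2],"delta_rot":[0,0,0]},{"claw":-0.3,"xyz":[0.5,0,-0.2],"delta_rot":[0,0,0]},{"claw":-0.3,"xyz":[0.7,0,-0.2],"delta_rot":[0,0,0]},{"claw":-0.3,"xyz":[0.7,0,-0.2],"delta_rot":[0,0,0]},{"claw":-0.3,"xyz":[0.7,0,-0.2],"delta_rot":[0,0,0]},{"claw":-0.3,"xyz":[0.7,0,-0.2],"delta_rot":[0,0,0]}]'
python3 look.py e; python3 -c "
import cv2;a=cv2.imread('pics/top_e.png');b=cv2.imread('pics/scene_e.png');cv2.imwrite('pics/te.png',cv2.vconcat([cv2.resize(a[190:290,180:380],None,fx=3,fy=3),cv2.resize(b[200:300,270:470],None,fx=3,fy=3)]))"
```

```text
time_s: 11.35
ee_pos: [0.5105, 0.1237, 0.0762]
orientation: [0.641, 0.767, 0.0, -0.0]
wrist_force: [-1.9, 6.3, 1.4]
width: 0.0168
gripper_force: 30.0
time_s: 12.15
ee_pos: [0.5103, 0.1225, 0.2173]
orientation: [0.642, 0.767, -0.0, 0.0]
wrist_force: [-0.2, 1.0, -0.1]
width: 0.0304
gripper_force: 0.0
time_s: 12.85
ee_pos: [0.4863, 0.2591, 0.2558]
orientation: [0.643, 0.766, -0.0, 0.0]
wrist_force: [0.1, -0.5, -0.1]
width: 0.0305
gripper_force: 0.0
top 1537 dir [-0.1753  0.9845  0.0004] ends [ 0.55   -0.1145  0.1009] [0.4906 0.2192 0.1011]
red 53 [ 0.5456 -0.1185  0.1119] [ 0.5656 -0.1143  0.1185]
scene 970 dir [-0.1757  0.9844  0.0026] ends [ 0.5561 -0.1108  0.0985] [0.4965 0.2231 0.0994]
red 19 [ 0.558  -0.1151  0.1112] [ 0.5678 -0.1122  0.1163]
```

View pics/te.png

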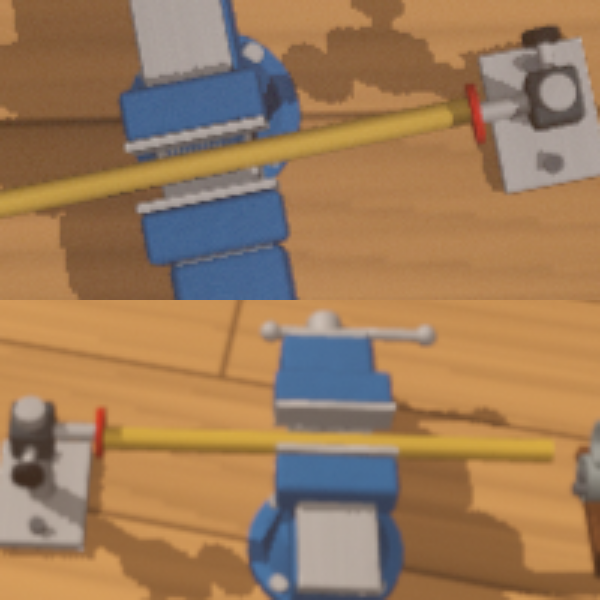

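Both views show the bar lying level in the vice. The tip is at the disc (about (470,112) in the top crop), the tail is clear of the tube, and the arm is well away.

```bash
python3 -c "
from plant import *
print(close_job())"
```

```text
the job is handed in; nothing more can be done
None
```

I drew the brass bar out of the tube in three strokes and left it lying level in the vice, released, with its tip against the stop. The job is handed in, but no verdict was shown.

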